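# Lock the matches away in the candle chest

### The arm

A 7-joint arm with a two-finger parallel gripper is mounted at the origin on the work surface. World frame = base frame: x ahead of the robot, y to its left, z up, the work surface at z = 0. Lengths are in mm, angles in rad, forces in N, time in s.
With the tool pointing down it reaches from about 400 to 850 mm from the base axis. Payload 10.4 kg.
Tool frame: the origin (TCP) lies between the finger pads; the fingertips stand 8 mm ahead of it and the grasp point (between the pads) lies 11 mm behind it; y points along the fingers, x is the direction in which the jaws open and shut, and the axes are right-handed (so a half turn about y gives the same grasp; the last joint's range is limited). The gripper opens to 85 mm and grips with 20 to 120 N. Pads are 22 mm wide; open, the fingers measure 114 mm over their backs; the gripper's body (76 mm by 85 mm) begins 54 mm behind the grasp point. The pads swing forward as they close: fully open they stand 13 mm farther back than shut.
Start: joints at [-1.123, 0.332, -0.065, 1.46, 0.022, 1.35, -0.088], TCP at [283.491, 557.031, 239.338] pointing down, gripper open.
Joint ranges: [-2.6, 2.6], [-0.5, 2.12], [-1.47, 1.34], [0.16, 2.42], [-1.27, 4.41], [0.06, 2.06], [-2.6, 2.6]. Speed limits (rad/s): [2.22, 2.22, 2.79, 2.79, 3.14, 3.14, 3.14].

### API

Orientations are given as a 3x3 rotation matrix whose columns are the frame's x, y, z axes.
In Python, from rig import r gives the robot as it stands.
- The arm moves only by the tool drive_tool, never from a script. Its argument "series" is a list of rows, each a list of 7 numbers: the closure, from -1 (fully open) to 1 (shut), then the shift along the tool's x, y, z in cm, then the turn, a rotation vector about the tool's x, y, z in rad. A call has 1 to 20 rows; each row shifts and turns the commanded pose from where the row before left it, along the tool's axes as they then stand; what a row does not reach is not made up. A row lasts 1/8 s, in which the tool goes at most 62.5 mm and 10.7 degrees, less where a joint would pass 70% of its speed; a pose out of reach is approached as far as the arm can. A call with a gripper value outside its range is refused whole. The fingers move at their own pace and stop on an object; "squeeze" is the grip in N (left out, the last holds). Time passes only in rows, so rows that do not move let the fingers close. It gives the time, the measured TCP pose, the force and the opening at its end, in the units of the state.
- r.sense(): the state, without advancing time (a new reading comes with each control period).
- r.read_camera(name): name is "scene" or "side" or "wrist"; returns a dict with "frame" (480x640x3 uint8, red, green, blue), "K" (3x3 intrinsics, pixels), "pose" (4x4, takes a point from camera to world coordinates). Camera axes: x right, y down, z forward; pixel columns grow to the right and rows downward; lengths in mm; the calibration is good to about 2 mm. A picture is of the moment at which its call begins. There is no depth.
- r.job_done(): hands the job in, once; it reports no verdict.
The state is a dict: "clock": time; "q": joint angles; "joint_vel": joint speeds; "joint_efforts": joint torques, N m; "tcp_pos": TCP position; "eef_rot": TCP orientation; "force": force on the tool from outside, world axes, zero at the start; "ft_torque": the same for the moment, N m; "opening": finger opening in mm.
Only numpy, scipy, OpenCV 4.12 (cv2) and the standard library are available. Lean on these libraries where they do the work, as an engineer would, in place of code of your own. Each camera call takes 0.05 s, during which the arm holds its last target.

### The job

The candles are done, so put the matches out of the children's reach: lay the blue matchbox flat in the open drawer of the wooden chest and let go of it, then push the drawer fully home, then swing the hook on top of the chest round until its arm rests against the steel pin of the drawer, with the hook's nose in front of the pin. Leave the glass cup, the green jar and the candelabrum standing where they are.

Things in the scene. Friction and masses are not known exactly. Their poses are not given: they have to be found in the camera images.
- chest: Low wooden chest, fixed to the table, 220 (its x) x 240 (its y) x 85 mm high, plus the hook on top. Origin: centre of its underside; its front, where the drawer is, looks along its own -x. Its top board and side walls begin 12 mm behind the plane of the closed drawer's face, at its x = -98 mm.
- drawer (a joint): How far the drawer stands open, m: 0 is home against its stop, 0.11 to 0.15 at the start. It slides along the chest's -x, needs about 2 N and stays where left. The tray is 198 mm wide inside (chest y); its floor is 20 mm and its walls' tops are 62 mm above the table. The part open to the sky, from the front panel's inner side to the chest's top board, is as long as this value.
- drawer_front (a point): On the drawer: middle of the top edge of its front panel's outer face, 73 mm above the table; moves with the drawer; axes as the chest's (x points into the chest). The pale wooden panel is 12 mm thick, 234 wide, 69 high, and flat except for two brass knobs 75 mm either side of the middle, 36 mm below the top edge, standing out 28 mm.
- catch_pin (a point): Top of the steel pin that is the hook's catch: upright on the middle of the drawer panel's top edge, 8 mm across, top 100 mm above the table; moves with the drawer.
- hook (a joint): Angle of the steel hook on the chest, rad: 0 closed, 1.25 to 1.9 at the start. At 0 its arm points along chest -x, stopped beside the drawer's pin, its nose (bent to chest -y) in front of the pin. Growing values swing it level towards chest +y. It turns stiffly (0.7 N at the knob) and stays where left. With the drawer over 6 mm open the nose strikes the pin; a hook shut first blocks the drawer.
- hook_pivot (a point): The hook's vertical pivot on the chest, 94 mm above the table (mid height of the hook's bar), at x = -30 mm, y = 0 in the chest's frame; axes as the chest's. The bar is 8 x 8 mm and reaches 92 mm from the pivot.
- hook_knob (a point): Top centre of the red upright knob on the hook's arm, by which it is swung: a round peg 14 mm across and 34 mm high, its top 132 mm and its foot 98 mm above the table. It goes round the pivot at a radius of 50.8 mm. At hook angle 0 it is at (-50, +9) mm from the pivot in the chest's x, y; at angle q that offset is turned by q clockwise seen from above.
- matchbox: Blue matchbox with a yellow label and red dot on top, 60 (its x) x 40 (its y) x 18 mm, 30 g, lying flat on the table. Origin: centre of its underside.
- oil_cup: Small empty glass cup, 44 mm across, 50 mm high, standing on the table; leave it alone. Origin: centre of its underside.
- jar: Green glass jar with a green lid, 52 mm across, 70 mm high, standing on the table; leave it alone. Origin: centre of its underside.
- candelabrum: Brass candelabrum with five holders in a row and candles in four, 148 (its x) x 90 mm, 172 mm high, standing at the left of the chest; leave it alone. Origin: centre of its underside.

How it is judged (in metres and radians):
On the way, in this order (a step that is already met when the one before it is completed fails the run):
1. the matchbox lies flat in the open drawer and has been let go (x of matchbox in the frame of drawer_front between 0.012 and 0.19 m and y of matchbox in the frame of drawer_front between -0.099 and 0.099 m and z of matchbox in the frame of drawer_front below -0.03 m and (angle between matchbox's own z axis and vertical below 0.2 rad or angle between matchbox's own z axis and vertical above 2.94 rad) and value of joint drawer above 0.03 m and contact force between the fingers and matchbox below 0.1 N), for 0.2 s.
2. the drawer is fully home (within 3 mm) (value of joint drawer below 0.003 m), for 0.2 s.
3. the hook is closed on the pin (within 0.08 rad) (value of joint hook below 0.08 rad and value of joint drawer below 0.003 m), for 0.2 s.
At the end, for the whole second after the job is handed in: The matchbox lies flat (within 0.2 rad) and at rest in the drawer, the drawer is home within 3 mm, the hook is closed within 0.08 rad, and the cup, jar and candelabrum stand upright within 30 mm of where they were (all of step 3 and x of matchbox in the frame of drawer_front between 0.012 and 0.19 m and y of matchbox in the frame of drawer_front between -0.099 and 0.099 m and z of matchbox in the frame of drawer_front below -0.03 m and (angle between matchbox's own z axis and vertical below 0.2 rad or angle between matchbox's own z axis and vertical above 2.94 rad) and linear speed of matchbox below 0.02 m/s and angle between each of oil_cup, jar, candelabrum's own z axis and vertical below 0.15 rad and distance of each of oil_cup, jar, candelabrum from where it was at the start of the episode below 0.03 m); the robot touches nothing.
It fails at once if the glass oil cup is moved by more than 30 mm or tipped (distance of oil_cup from where it was at the start of the episode above 0.03 m or angle between oil_cup's own z axis and vertical above 0.3 rad).
It fails at once if the green jar is moved by more than 30 mm or tipped (distance of jar from where it was at the start of the episode above 0.03 m or angle between jar's own z axis and vertical above 0.3 rad).
It fails at once if the candelabrum is moved by more than 30 mm or tipped (distance of candelabrum from where it was at the start of the episode above 0.03 m or angle between candelabrum's own z axis and vertical above 0.3 rad).
It also fails if it takes over 64 s, if anything falls off the work surface, if the arm or the gripper's body presses on something with over 40 N, if the wrist force passes 120 N, or if a joint passes its speed limit or range.

## Working session

There is one attempt and no reset: what is moved stays moved. The work goes in short steps, Python scripts to look and compute and a tool call to move; the robot and the scene stay as the last step left them, time stands still between calls to the robot, and variables do not carry over. Pictures are saved under pics/ and viewed, and the job is handed in when it is done.

Besides the shell and the picture viewer there is one more tool, called as name(argument=value, ...) on one line, values as JSON. drive_tool: Moves the arm, as the interface text tells. Its arguments: {"type":"object","properties":{"series":{"type":"array","items":{"type":"array","items":{"type":"number"}}},"squeeze":{"type":"number"}},"required":["series"]}

```bash
ls; mkdir -p pics; python3 - <<'E'
from rig import r
import cv2,json,numpy as np
s=r.sense()
for k,v in s.items(): print(k,np.round(v,3).tolist())
for n in ["scene","side","wrist"]:
    c=r.read_camera(n)
    cv2.imwrite(f"pics/{n}0.png",c["frame"][:,:,::-1])
    np.savez(f"pics/{n}0.npz",**c)
    print(n,np.round(c["K"],2).tolist(),np.round(c["pose"],4).tolist())
E
```

```text
pics
clock 0.0
q [-1.123, 0.333, -0.065, 1.461, 0.022, 1.35, -0.089]
joint_vel [-0.0, 0.002, 0.0, 0.002, -0.002, 0.001, 0.002]
joint_efforts [-0.002, -62.545, 0.048, -39.161, 0.016, 0.01, -0.0]
tcp_pos [283.317, 556.684, 238.463]
eef_rot [[0.454, -0.001, -0.891], [0.891, -0.001, 0.454], [-0.001, -1.0, -0.0]]
force [0.482, 0.12, 0.046]
ft_torque [-0.016, -0.014, -0.039]
opening 84.98
scene [[456.66, 0.0, 321.47], [0.0, 456.66, 249.81], [0.0, 0.0, 1.0]] [[0.4125, 0.7428, -0.5274, 1035.6543], [0.9108, -0.3468, 0.2239, -170.8606], [-0.0166, -0.5727, -0.8196, 864.1493], [0.0, 0.0, 0.0, 1.0]]
side [[452.92, 0.0, 320.37], [0.0, 452.92, 245.28], [0.0, 0.0, 1.0]] [[0.98, -0.1481, 0.133, 385.7107], [-0.1989, -0.7075, 0.6781, -740.5059], [-0.0063, -0.691, -0.7228, 967.91], [0.0, 0.0, 0.0, 1.0]]
wrist [[420.64, 0.0, 322.98], [0.0, 420.64, 244.4], [0.0, 0.0, 1.0]] [[0.4532, 0.8537, 0.2566, 217.3448], [0.8914, -0.4331, -0.1336, 589.6186], [-0.0029, 0.2893, -0.9572, 373.7209], [0.0, 0.0, 0.0, 1.0]]
```

View pics/scene0.png

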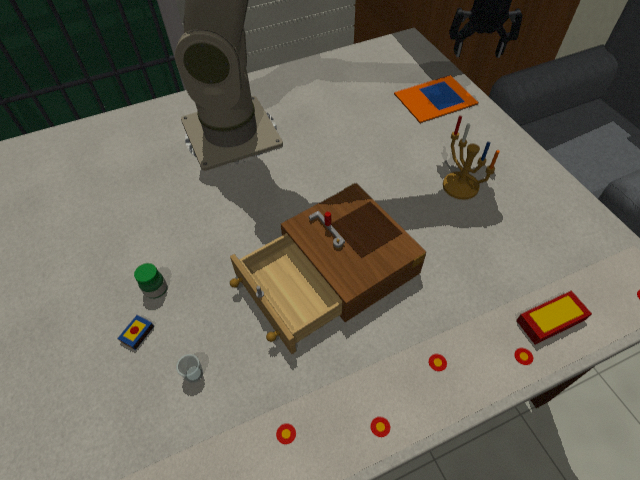

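View pics/side0.png

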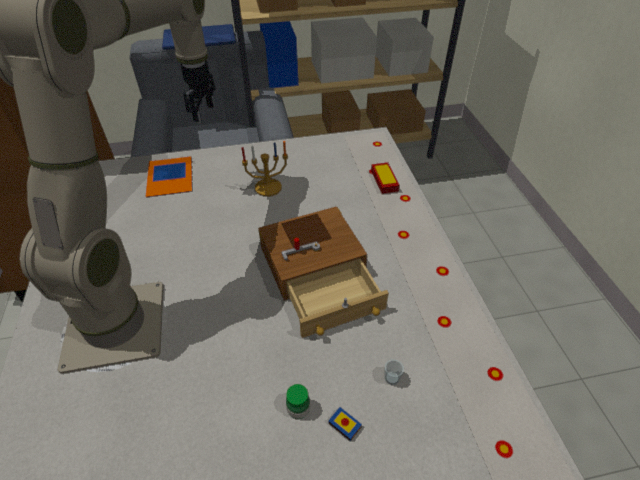

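View pics/wrist0.png

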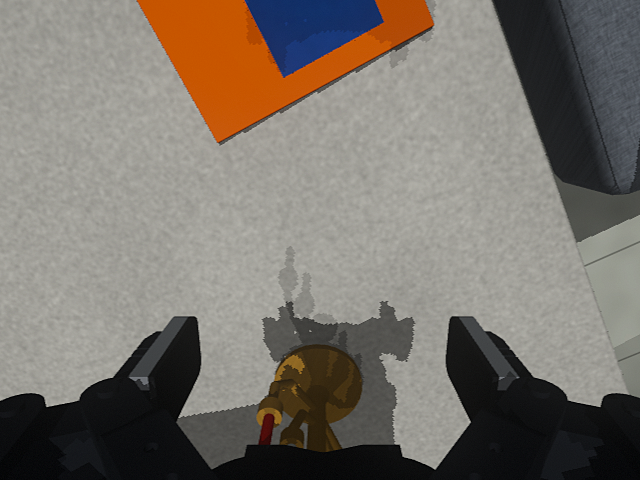

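The scene view shows the matchbox at (136,332), jar at (149,280), cup at (190,368), open drawer around (290,295), red knob at (328,219), pin at (259,291), and candelabrum at (465,165). Next I'll enlarge the crops to read off the corners.

```bash
python3 - <<'E'
import cv2
a=cv2.imread("pics/scene0.png"); b=cv2.imread("pics/side0.png")
cv2.imwrite("pics/sc_z.png",cv2.resize(a[175:355,220:440],(792,648),interpolation=cv2.INTER_CUBIC)[:600])
cv2.imwrite("pics/si_z.png",cv2.resize(b[200:345,250:400],(621,600),interpolation=cv2.INTER_CUBIC))
E
```

```text
(no output)
```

View pics/sc_z.png

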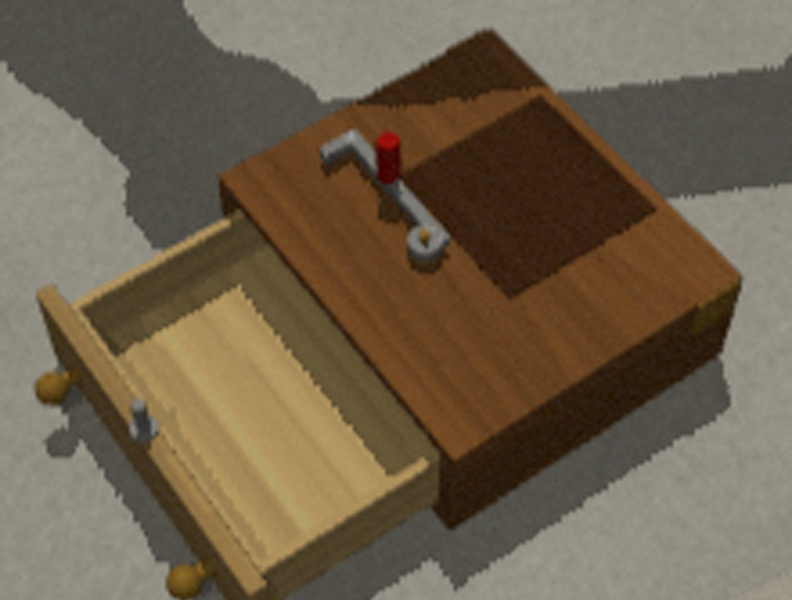

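View pics/si_z.png

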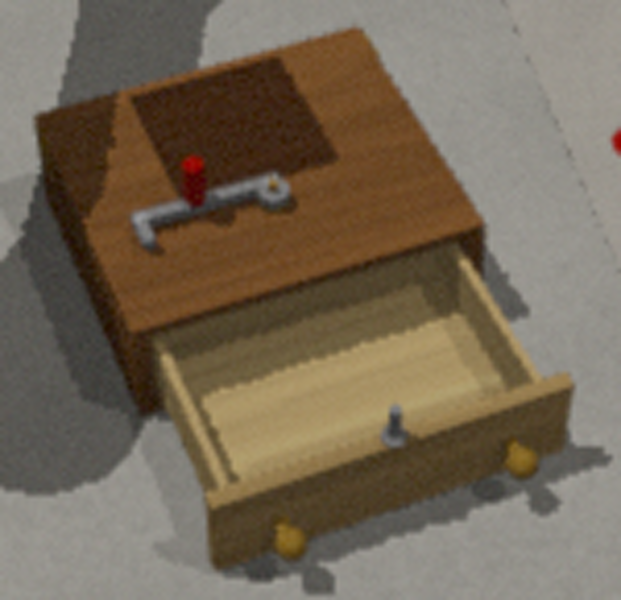

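```bash
cat > h.py <<'E'
import numpy as np,cv2
def ld(n):
    d=np.load(f"pics/{n}.npz"); return d["frame"],d["K"],d["pose"]
def ray(c,uv):
    _,K,P=c; d=P[:3,:3]@np.linalg.inv(K)@np.array([uv[0],uv[1],1.]); return P[:3,3],d
def onz(c,uv,z):
    o,d=ray(c,uv); return o+d*(z-o[2])/d[2]
def tri(c1,u1,c2,u2):
    A=[];b=[]
    for c,u in((c1,u1),(c2,u2)):
        o,d=ray(c,u); d=d/np.linalg.norm(d); M=np.eye(3)-np.outer(d,d); A.append(M); b.append(M@o)
    return np.linalg.lstsq(np.vstack(A),np.hstack(b),rcond=None)[0]
def px(c,p):
    _,K,P=c; q=K@(P[:3,:3].T@(np.asarray(p,float)-P[:3,3])); return q[:2]/q[2]
E
cat > m.py <<'E'
from h import *
S=ld("scene0");D=ld("side0")
sz=lambda u:(220+u[0]/3.6-.36,175+u[1]/3.6-.36)
dz=lambda u:(250+u[0]/4.14-.38,200+u[1]/4.14-.38)
T={"topFR":((222,177),(135,332),85),"topBR":((490,28),(38,117),85),"topBF":((742,280),(360,30),85),"topFF":((455,460),(483,225),85),
"drR":((38,290),(207,505),73),"knob":((388,138),(193,162),132),"pin":((140,405),(396,408),100),"piv":((425,238),(272,187),98)}
for k,(a,b,z) in T.items():
    print(k,onz(S,sz(a),z).round(1),onz(D,dz(b),z).round(1),tri(S,sz(a),D,dz(b)).round(1))
print("drF side",onz(D,dz((572,380)),73).round(1), "scene",onz(S,(295.5,348),73).round(1))
for nm,c in(("sc",S),("si",D)):
    f=c[0]; hsv=cv2.cvtColor(f,cv2.COLOR_RGB2HSV)
    def comp(m,name,z,minA=15):
        n,l,st,ce=cv2.connectedComponentsWithStats(m.astype(np.uint8))
        for i in range(1,n):
            if st[i,4]>=minA: print(nm,name,st[i].tolist(),ce[i].round(1),onz(c,ce[i],z).round(1)[:2])
    H,Sa,V=[hsv[...,i].astype(int) for i in range(3)]
    reg=np.zeros(H.shape,bool)
    if nm=="sc": reg[240:390,100:220]=1
    else: reg[350:450,270:420]=1
    comp(reg&(H>15)&(H<35)&(Sa>150),"yellow",18)
    m=reg&((H>100)&(H<130)&(Sa>120)|(H>15)&(H<35)&(Sa>150)|((H<8)|(H>172))&(Sa>150))
    comp(m,"box",18)
    comp(reg&(H>50)&(H<80)&(Sa>120)&(V>60),"jar",70)
E
python3 m.py
python3 - <<'E'
import cv2
a=cv2.imread("pics/scene0.png"); b=cv2.imread("pics/side0.png")
import numpy as np
x=cv2.resize(a[250:390,110:220],(440,560),interpolation=cv2.INTER_CUBIC)
y=cv2.resize(b[350:450,270:410],(560,400),interpolation=cv2.INTER_CUBIC)
cv2.imwrite("pics/b1.png",x);cv2.imwrite("pics/b2.png",y)
E
```

```text
topFR [434.6  -8.7  85. ] [430.4 -10.3  85. ] [430.8  -7.4  80.8]
topBR [394.4 192.6  85. ] [392.6 189.3  85. ] [392.4 193.4  81.9]
topBF [631.3 234.3  85. ] [625.7 230.9  85. ] [627.6 238.1  78.2]
topFF [666.8  33.9  85. ] [660.8  31.8  85. ] [663.1  36.3  78.7]
drR [ 457.9 -134.6   73. ] [ 453.1 -134.6   73. ] [ 454.  -133.5   69.4]
knob [484.9  78.7 132. ] [483.   79.5 132. ] [483.4  79.7 130.9]
pin [ 572.7 -109.   100. ] [ 568.8 -109.3  100. ] [ 570.  -108.    96.8]
piv [536.   78.4  98. ] [533.   80.2  98. ] [533.8  80.   96.4]
drF side [683.  -90.9  73. ] scene [707.1 -89.   73. ]
sc yellow [124, 320, 21, 21, 166] [134.2 330. ] [ 511.1 -366. ]
sc box [118, 316, 35, 34, 500] [135.  331.3] [ 514.9 -365. ]
sc jar [134, 264, 23, 18, 315] [144.9 272.4] [ 422.1 -308.1]
si yellow [335, 412, 21, 20, 165] [344.8 421.9] [ 508.3 -365.8]
si box [329, 408, 32, 32, 439] [344.7 423.1] [ 507.4 -368.2]
si jar [287, 384, 21, 28, 399] [296.3 395.8] [ 415.5 -312.8]
```

View pics/b1.png

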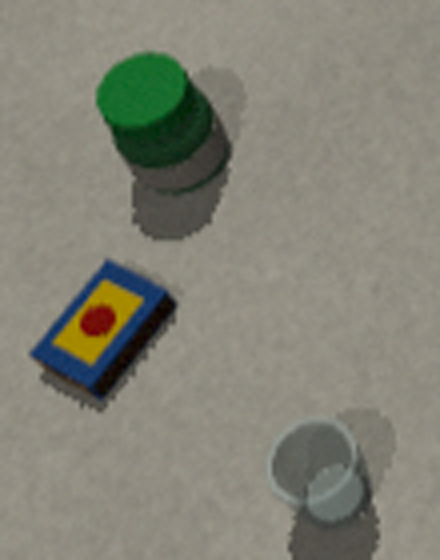

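View pics/b2.png

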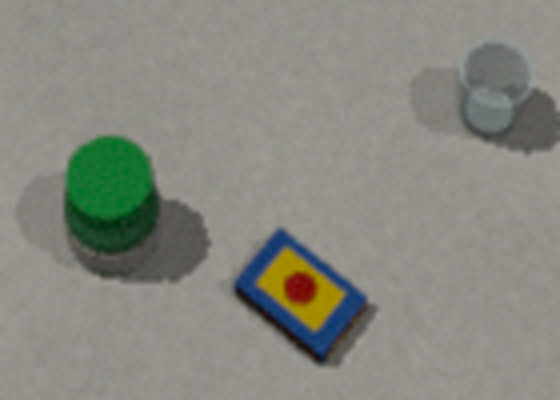

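```bash
cat > m2.py <<'E'
from h import *
S=ld("scene0");D=ld("side0")
s=lambda u:(110+u[0]/4-.38,250+u[1]/4-.38)
d=lambda u:(270+u[0]/4-.38,350+u[1]/4-.38)
for c,f,q in((S,s,[(108,260),(170,302),(97,396),(32,352)]),(D,d,[(236,287),(281,228),(368,298),(323,356)])):
    P=np.array([onz(c,f(u),18)[:2] for u in q]); print(P.round(1).tolist(),P.mean(0).round(1))
    for i in range(4):
        v=P[(i+1)%4]-P[i]; print(np.hypot(*v).round(1),np.degrees(np.arctan2(v[1],v[0])).round(1))
# yellow label rect
for nm,c in(("sc",S),("si",D)):
    hsv=cv2.cvtColor(c[0],cv2.COLOR_RGB2HSV);H,Sa,V=[hsv[...,i].astype(int) for i in range(3)]
    m=((H>15)&(H<35)|(H<8)|(H>172))&(Sa>150)
    reg=np.zeros(H.shape,bool)
    if nm=="sc": reg[310:355,115:155]=1
    else: reg[405:445,325:370]=1
    ys,xs=np.nonzero(m&reg)
    P=np.array([onz(c,(x,y),18)[:2] for x,y in zip(xs,ys)],np.float32)
    print(nm,cv2.minAreaRect(P),P.mean(0))
print("jar",onz(S,s((142,92)),70).round(1),onz(D,d((110,178)),70).round(1))
print("cup top",onz(S,s((315,462)),50).round(1),onz(D,d((496,73)),50).round(1))
print("cand base",onz(S,(462,185),8).round(1),onz(D,(267,187),8).round(1))
E
python3 m2.py
```

```text
[[478.3, -354.5], [515.7, -330.3], [551.3, -374.4], [513.9, -399.7]] [ 514.8 -364.7]
44.5 32.9
56.7 -51.1
45.2 -146.0
57.5 128.2
[[475.1, -357.8], [505.7, -331.3], [541.9, -377.5], [511.4, -401.9]] [ 508.5 -367.1]
40.6 40.9
58.7 -52.0
39.0 -141.4
57.1 129.5
sc ((518.2522583007812, -362.3655090332031), (41.1623649597168, 53.117820739746094), 39.14604568481445) [ 514.22906 -364.10947]
si ((503.61431884765625, -368.98443603515625), (36.00154113769531, 38.58053970336914), 38.25215148925781) [ 508.16998 -365.73602]
jar [ 422.8 -307.8   70. ] [ 417.9 -309.5   70. ]
cup top [ 645.2 -280.5   50. ] [ 639.1 -282.5   50. ]
cand base [453.1 466.4   8. ] [441.2 461.2   8. ]
```

The two cameras differ by about 5 mm, so I'm averaging them. The box is at about (511,-366) with its short axis at 38.5°, and the chest's x axis points to about 100°. I'll move above the box and look with the wrist camera.

drive_tool(series=[[-1,-3.0,0,-4.19,0,0,0],[-1,-3.0,-0.2,-4.19,0,0,0],[-1,-3.0,-0.2,-4.19,0,0,0],[-1,-3.0,0,-4.19,0,0,0],[-1,-3.0,0,-4.19,0,0,0],[-1,-3.0,0,-4.19,0,0,0],[-1,-3.0,0,-4.19,0,0,0],[-1,-3.0,0,-4.19,0,0,0],[-1,-3.0,0,-4.19,0,0,0],[-1,-3.0,0,-4.19,0,0,0],[-1,-4.19,0,-2.04,0,0,0],[-1,-4.19,0,-2.04,0,0,0],[-1,-4.19,0,-2.04,0,0,0],[-1,-4.19,0,-2.04,0,0,0],[-1,-4.19,0,-2.04,0,0,0],[-1,-4.19,0,-2.04,0,0,0],[-1,-4.19,0,-2.04,0,0,0],[-1,-4.19,0,-2.04,0,0,0],[-1,-4.19,0,-2.04,0,0,0],[-1,-4.19,0,-2.04,0,0,0]])

```text
clock: 2.65
tcp_pos: [512.5, -367.5, 243.0]
eef_rot: [[0.453, -0.0, -0.891], [0.891, 0.0, 0.453], [0.0, -1.0, 0.0]]
force: [1.3, 0.4, -0.4]
opening: 85.4
```

drive_tool(series=[[-0.5,0,2,0,0,0.107,0],[-0.5,0,2,0,0,0.107,0],[-0.5,0,2,0,0,0.107,0],[-0.5,0,2,0,0,0.107,0],[-0.5,0,0,0,0,0,0],[-0.5,0,0,0,0,0,0]])

```text
clock: 3.4
tcp_pos: [512.8, -366.5, 164.0]
eef_rot: [[0.781, 0.0, -0.624], [0.624, -0.0, 0.781], [0.0, -1.0, -0.001]]
force: [1.1, -0.2, 0.5]
opening: 64.1
```

```bash
cat > look.py <<'E'
import sys
from rig import r
import cv2,numpy as np
s=r.sense()
for k in("clock","q","tcp_pos","eef_rot","force","opening"): print(k,np.round(s[k],3).tolist())
t=sys.argv[1]
for n in sys.argv[2:]:
    c=r.read_camera(n)
    cv2.imwrite(f"pics/{n}{t}.png",c["frame"][:,:,::-1]); np.savez(f"pics/{n}{t}.npz",**c)
E
python3 look.py 1 wrist
```

```text
clock 3.4
q [0.025, 0.458, 0.694, 1.575, -0.306, 1.22, 1.448]
tcp_pos [512.804, -366.515, 164.007]
eef_rot [[0.781, 0.0, -0.624], [0.624, -0.0, 0.781], [0.0, -1.0, -0.001]]
force [1.092, -0.243, 0.492]
opening 64.056
```

View pics/wrist1.png

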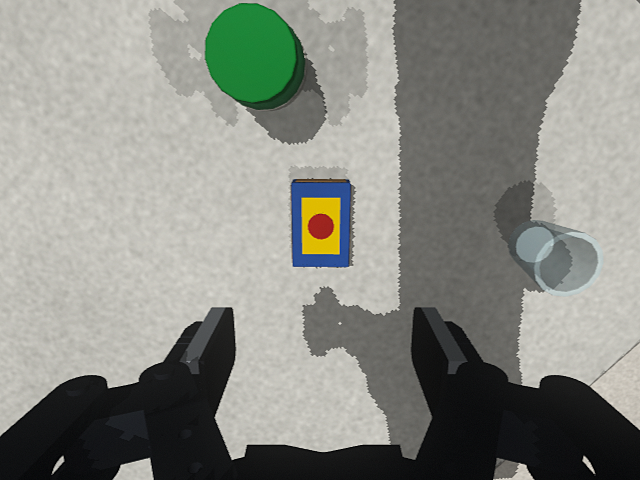

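The wrist view shows the box square to the jaws, centred at (321,224), with corners near (292,181), (350,181), (350,266) and (292,266). The jar is at (254,55) and the cup at (555,255), both well clear.

```bash
python3 - <<'E'
from h import *
W=ld("wrist1")
hsv=cv2.cvtColor(W[0],cv2.COLOR_RGB2HSV);H,Sa,V=[hsv[...,i].astype(int) for i in range(3)]
m=((H>15)&(H<35)|(H<8)|(H>172)|(H>100)&(H<130))&(Sa>150); m[:160]=0;m[290:]=0;m[:,:280]=0;m[:,370:]=0
ys,xs=np.nonzero(m)
P=np.array([onz(W,(x,y),18)[:2] for x,y in zip(xs,ys)],np.float32)
print(cv2.minAreaRect(P))
y=((H>15)&(H<35)|(H<8)|(H>172))&(Sa>150); y[:160]=0;y[290:]=0;y[:,:280]=0;y[:,370:]=0
ys,xs=np.nonzero(y)
P=np.array([onz(W,(x,y),18)[:2] for x,y in zip(xs,ys)],np.float32)
print(cv2.minAreaRect(P))
print(px(W,(512.8,-366.5,18)))
E
```

```text
((508.7802734375, -366.0014953613281), (39.29708480834961, 61.67949676513672), 38.302093505859375)
((505.2177429199219, -362.6053771972656), (26.70956039428711, 52.15520095825195), 39.29804229736328)
[324.57652616 227.97564095]
```

drive_tool(series=[[-0.5,-0.2,4,0.2,0,0,0],[-0.5,0,4,0,0,0,0],[-0.5,0,4,0,0,0,0],[-0.5,0,2,0,0,0,0],[-0.5,0,1.2,0,0,0,0],[-0.5,0,0,0,0,0,0]])

```text
clock: 4.2
tcp_pos: [510.0, -366.2, 11.6]
eef_rot: [[0.782, 0.0, -0.623], [0.623, -0.0, 0.782], [0.0, -1.0, -0.0]]
force: [-0.2, -0.7, 0.2]
opening: 63.7
```

drive_tool(series=[[0.4,0,0,0,0,0,0],[0.4,0,0,0,0,0,0],[0.4,0,0,0,0,0,0],[0.4,0,0,0,0,0,0],[0.4,0,0,0,0,0,0]], squeeze=20)

```text
clock: 4.82
tcp_pos: [510.6, -366.5, 12.7]
eef_rot: [[0.783, 0.002, -0.623], [0.623, -0.001, 0.783], [0.001, -1.0, -0.002]]
force: [-0.6, 0.0, 6.6]
opening: 39.6
```

```bash
python3 look.py 2 wrist
```

```text
clock 4.825
q [0.09, 0.626, 0.608, 1.692, -0.422, 0.956, 1.528]
tcp_pos [510.583, -366.519, 12.655]
eef_rot [[0.783, 0.002, -0.623], [0.623, -0.001, 0.783], [0.001, -1.0, -0.002]]
force [-0.59, 0.044, 6.603]
opening 39.603
```

View pics/wrist2.png

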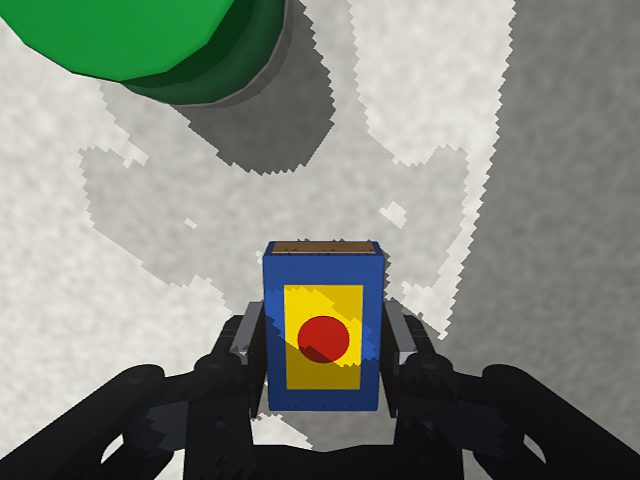

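The box is held (opening 39.6 mm) and the tips just touch the table (6.6 N). Next I'll lift, carry it over the drawer, turn it square to the chest and look again.

drive_tool(series=[[0.4,0,-3,0,0,0,0],[0.4,0,-5,0,0,0,0],[0.4,0,-5,0,0,0,0],[0.4,0,-5,0,0,0,0],[0.4,3.76,0,2.95,0,0,0],[0.4,3.76,0,2.95,0,0,0],[0.4,3.76,0,2.95,0,0,0],[0.4,3.76,0,2.95,0,0,0],[0.4,3.76,0,2.95,0,0,0],[0.4,3.76,0,2.95,0,0,0],[0.4,3.76,0,2.95,0,0,0],[0.4,0,0,0,0,0.123,0],[0.4,0,0,0,0,0.123,0],[0.4,0,0,0,0,0.123,0],[0.4,0,0,0,0,0.123,0],[0.4,0,0,0,0,0,0],[0.4,0,0,0,0,0,0]])

```text
clock: 7.0
tcp_pos: [587.2, -40.6, 191.5]
eef_rot: [[0.983, 0.0, -0.182], [0.182, 0.0, 0.983], [0.0, -1.0, 0.0]]
force: [-1.6, 0.6, 0.1]
opening: 39.4
```

```bash
python3 look.py 3 wrist side scene
```

```text
clock 7.0
q [-0.562, 0.325, 0.68, 1.658, -0.214, 1.235, 0.346]
tcp_pos [587.202, -40.555, 191.483]
eef_rot [[0.983, 0.0, -0.182], [0.182, 0.0, 0.983], [0.0, -1.0, 0.0]]
force [-1.553, 0.59, 0.094]
opening 39.442
```

View pics/wrist3.png

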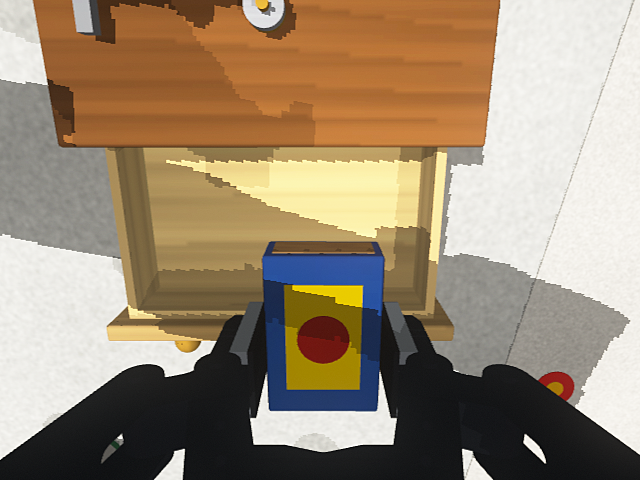

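View pics/side3.png

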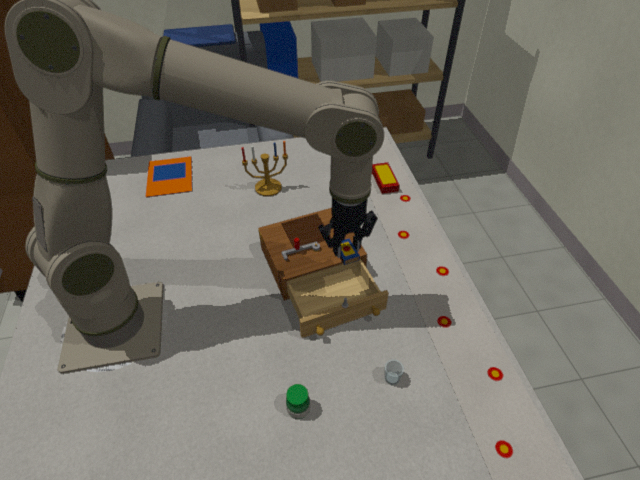

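The wrist view shows the board's front edge level at row 147, from (58,147) to (484,147). The tray walls are at columns 120 and 440, and the panel's top runs along rows 315–326. I'll work these into positions.

```bash
python3 - <<'E'
from h import *
import cv2
W=ld("wrist3")
cv2.imwrite("pics/w3z.png",cv2.resize(W[0][:,:,::-1][280:350,95:255],(800,350),interpolation=cv2.INTER_CUBIC))
xc=np.array([-.182,.983]);yc=np.array([-.983,-.182]); t=np.array([587.2,-40.6])
for n,u,z in (("bR",(58,147),85),("bL",(484,147),85),("panelO",(108,326),73),("panelO2",(453,326),73),("panelI",(128,306),73),("piv",(264,3),98)):
    p=onz(W,u,z)[:2]; print(n,p.round(1),"rel tcp chest x,y",((p-t)@xc).round(1),((p-t)@yc).round(1))
E
```

```text
bR [430.  -11.8] rel tcp chest x,y 56.9 149.3
bL [664.9  31.7] rel tcp chest x,y 56.9 -89.5
panelO [ 456.1 -126.8] rel tcp chest x,y -60.8 144.5
panelO2 [683.1 -84.7] rel tcp chest x,y -60.9 -86.3
panelI [ 468.5 -109.6] rel tcp chest x,y -46.2 129.2
piv [535.5  77.7] rel tcp chest x,y 125.7 29.3
```

View pics/w3z.png

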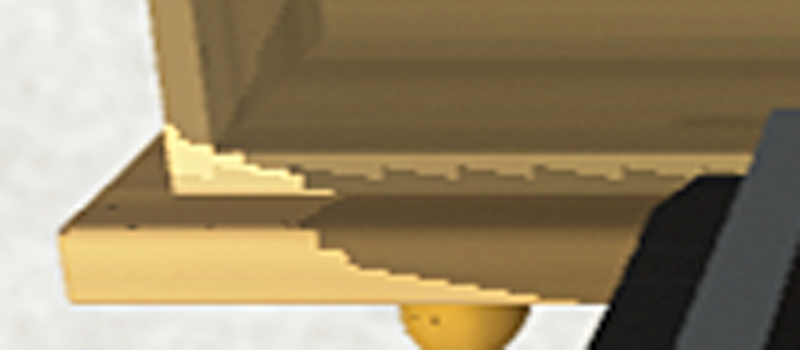

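Those rows are really the panel's inner top edge (row 326) and outer top edge (row 340). The open space therefore runs from -61 to +57 mm about the TCP along chest x, and the drawer is about 0.117 open. The box is centred, so I'll lower it and release.

drive_tool(series=[[0.4,0,4,0,0,0,0],[0.4,0,4,0,0,0,0],[0.4,0,4,0,0,0,0],[0.4,0,2.2,0,0,0,0],[0.4,0,1.0,0,0,0,0],[0.4,0,0.4,0,0,0,0],[0.4,0,0,0,0,0,0]])

```text
clock: 8.02
tcp_pos: [587.7, -40.6, 36.0]
eef_rot: [[0.984, 0.001, -0.179], [0.179, 0.0, 0.984], [0.001, -1.0, 0.0]]
force: [0.0, -0.2, -0.1]
opening: 39.1
```

drive_tool(series=[[-0.3,0,0,0,0,0,0],[-0.3,0,0,0,0,0,0],[-0.3,0,0,0,0,0,0],[-0.3,0,0,0,0,0,0],[-0.3,0,-2,0,0,0,0],[-0.3,0,-4,0,0,0,0],[-0.3,0,-5,0,0,0,0],[-0.3,0,-5,0,0,0,0],[-0.3,0,-1,0,0,0,0],[-0.3,0,0,0,0,0,0]])

```text
clock: 9.28
tcp_pos: [587.4, -40.6, 206.3]
eef_rot: [[0.984, 0.002, -0.179], [0.179, 0.001, 0.984], [0.002, -1.0, 0.0]]
force: [-0.0, -0.1, -1.3]
opening: 55.3
```

```bash
python3 look.py 4 wrist
```

```text
clock 9.275
q [-0.572, 0.313, 0.691, 1.64, -0.208, 1.262, 0.339]
tcp_pos [587.38, -40.592, 206.265]
eef_rot [[0.984, 0.002, -0.179], [0.179, 0.001, 0.984], [0.002, -1.0, 0.0]]
force [-0.026, -0.065, -1.324]
opening 55.342
```

View pics/wrist4.png

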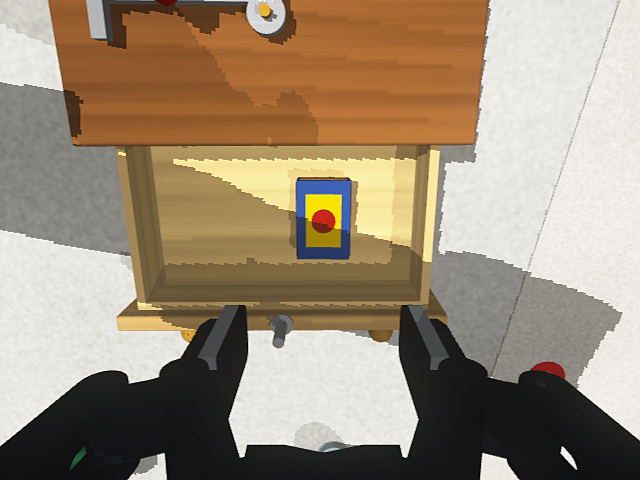

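The box lies flat in the tray at (323,220), released and well clear of the walls. I'll shut the fingers, go round in front of the panel beyond the pin, and come down to push.

drive_tool(series=[[1,0.5,0,-5,0,0,0],[1,0.5,0,-5.5,0,0,0],[1,0,4,0,0,0,0],[1,0,4,0,0,0,0],[1,0,3.8,0,0,0,0],[1,0,2.0,0,0,0,0],[1,0,0,0,0,0,0],[1,0,0,0,0,0,0]])

```text
clock: 10.32
tcp_pos: [616.6, -142.4, 68.6]
eef_rot: [[0.984, 0.002, -0.179], [0.179, -0.0, 0.984], [0.002, -1.0, -0.001]]
force: [-0.4, 0.1, -0.0]
opening: 0.3
```

```bash
python3 look.py 5 wrist side
```

```text
clock 10.325
q [-0.333, 0.564, 0.649, 1.651, -0.381, 1.055, 0.611]
tcp_pos [616.554, -142.405, 68.556]
eef_rot [[0.984, 0.002, -0.179], [0.179, -0.0, 0.984], [0.002, -1.0, -0.001]]
force [-0.395, 0.074, -0.026]
opening 0.335
```

View pics/wrist5.png

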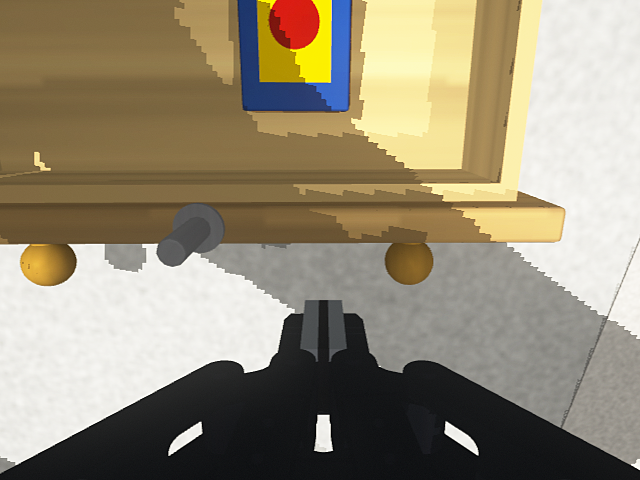

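View pics/side5.png

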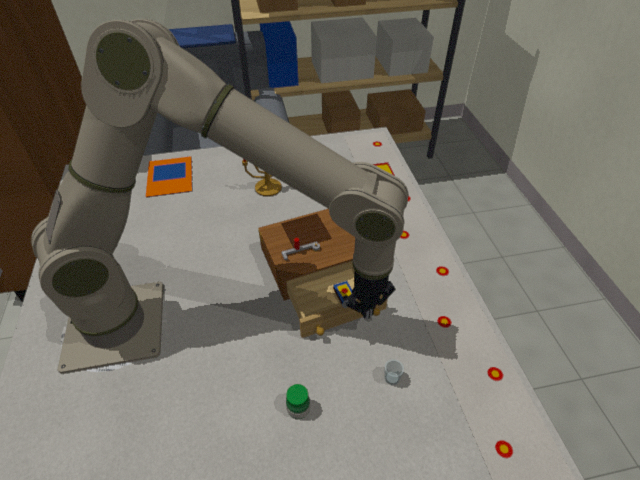

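The wrist view shows the shut fingers at (323,310), between the pin (190,230) and the right knob (410,262), in front of the panel. Push slowly.

drive_tool(series=[[1,0,0,0.8,0,0,0],[1,0,0,0.8,0,0,0],[1,0,0,0.8,0,0,0],[1,0,0,0.8,0,0,0],[1,0,0,1,0,0,0],[1,0,0,1,0,0,0],[1,0,0,1,0,0,0],[1,0,0,1,0,0,0],[1,0,0,1,0,0,0],[1,0,0,1,0,0,0],[1,0,0,1,0,0,0],[1,0,0,1,0,0,0],[1,0,0,0,0,0,0]])

```text
clock: 12.05
tcp_pos: [595.5, -30.1, 67.0]
eef_rot: [[0.984, -0.001, -0.181], [0.181, 0.001, 0.984], [-0.001, -1.0, 0.001]]
force: [0.6, -0.2, 0.4]
opening: -0.0
```

```bash
python3 look.py 6 wrist
```

```text
clock 12.05
q [-0.537, 0.489, 0.646, 1.752, -0.34, 1.015, 0.417]
tcp_pos [595.476, -30.133, 66.983]
eef_rot [[0.984, -0.001, -0.181], [0.181, 0.001, 0.984], [-0.001, -1.0, 0.001]]
force [0.551, -0.235, 0.35]
opening -0.04
```

View pics/wrist6.png

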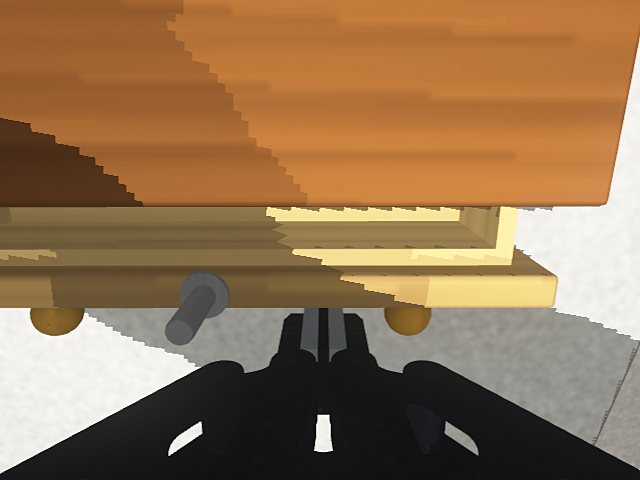

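The drawer has followed; the panel's top inner edge is at row 277 and the board edge at row 206, so about 25 mm is left. I'll go on gently, watching the force.

drive_tool(series=[[1,0,0,0.6,0,0,0],[1,0,0,0.6,0,0,0],[1,0,0,0.5,0,0,0],[1,0,0,0.3,0,0,0],[1,0,0,0.2,0,0,0],[1,0,0,0,0,0,0]])

```text
clock: 12.85
tcp_pos: [591.9, -9.8, 67.3]
eef_rot: [[0.984, 0.0, -0.179], [0.179, 0.001, 0.984], [0.0, -1.0, 0.0]]
force: [-0.3, 0.5, -0.5]
opening: -0.5
```

drive_tool(series=[[1,0,0,0.1,0,0,0],[1,0,0,0.1,0,0,0],[1,0,0,0.1,0,0,0],[1,0,0,0,0,0,0]])

```text
clock: 13.35
tcp_pos: [591.4, -7.1, 67.4]
eef_rot: [[0.984, 0.0, -0.179], [0.179, 0.0, 0.984], [0.0, -1.0, 0.0]]
force: [0.8, -1.4, -1.5]
opening: 0.2
```

drive_tool(series=[[1,0,0,0.1,0,0,0],[1,0,0,0.1,0,0,0],[1,0,0,0,0,0,0]])

```text
clock: 13.72
tcp_pos: [591.0, -5.1, 67.4]
eef_rot: [[0.984, 0.0, -0.179], [0.179, 0.0, 0.984], [0.0, -1.0, 0.0]]
force: [1.5, -0.9, -0.5]
opening: -0.1
```

drive_tool(series=[[1,0,0,0.1,0,0,0],[1,0,0,0.1,0,0,0],[1,0,0,0,0,0,0]])

```text
clock: 14.1
tcp_pos: [590.9, -4.4, 67.4]
eef_rot: [[0.984, 0.001, -0.178], [0.178, -0.001, 0.984], [0.001, -1.0, -0.001]]
force: [2.5, -6.0, -2.9]
opening: -0.2
```

```bash
python3 look.py 7 wrist
```

```text
clock 14.1
q [-0.585, 0.475, 0.645, 1.768, -0.33, 1.008, 0.364]
tcp_pos [590.868, -4.445, 67.403]
eef_rot [[0.984, 0.001, -0.178], [0.178, -0.001, 0.984], [0.001, -1.0, -0.001]]
force [2.525, -6.023, -2.88]
opening -0.213
```

View pics/wrist7.png

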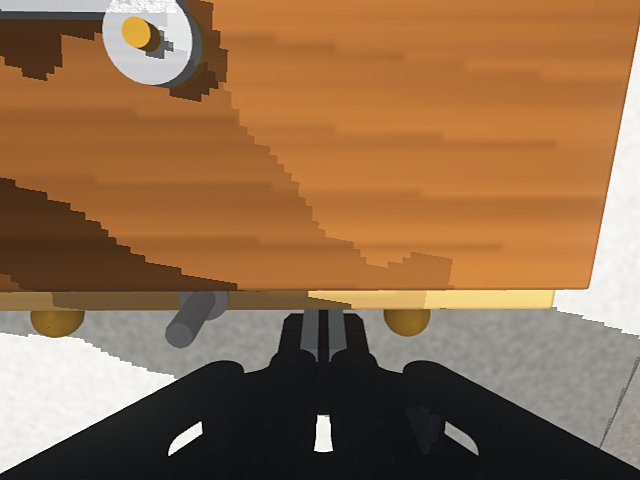

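The TCP stalled and the force has risen to 6 N, so the stop is reached. In the picture the panel closes up to the board edge at row 290. One more small push will confirm it, then I'll back off and rise.

drive_tool(series=[[1,0,0,0.15,0,0,0],[1,0,0,0.15,0,0,0],[1,0,0,0,0,0,0],[1,0,0,0,0,0,0]])

```text
clock: 14.65
tcp_pos: [590.8, -4.3, 67.5]
eef_rot: [[0.984, 0.002, -0.176], [0.176, -0.004, 0.984], [0.001, -1.0, -0.005]]
force: [6.6, -14.3, -5.1]
opening: 0.0
```

drive_tool(series=[[1,0,0,-0.6,0,0,0],[1,0,0,-2,0,0,0],[0.2,0,-4,0,0,0,0],[0.2,0,-5,0,0,0,0],[0.2,0,-5,0,0,0,0],[0.2,0,0,0,0,0,0]])

```text
clock: 15.4
tcp_pos: [596.6, -27.2, 211.3]
eef_rot: [[0.984, 0.006, -0.178], [0.178, 0.001, 0.984], [0.007, -1.0, 0.0]]
force: [-0.2, -0.2, -0.4]
opening: 34.1
```

```bash
python3 look.py 8 wrist scene side
```

```text
clock 15.4
q [-0.607, 0.331, 0.718, 1.616, -0.228, 1.273, 0.329]
tcp_pos [596.603, -27.159, 211.337]
eef_rot [[0.984, 0.006, -0.178], [0.178, 0.001, 0.984], [0.007, -1.0, 0.0]]
force [-0.15, -0.165, -0.389]
opening 34.108
```

View pics/wrist8.png

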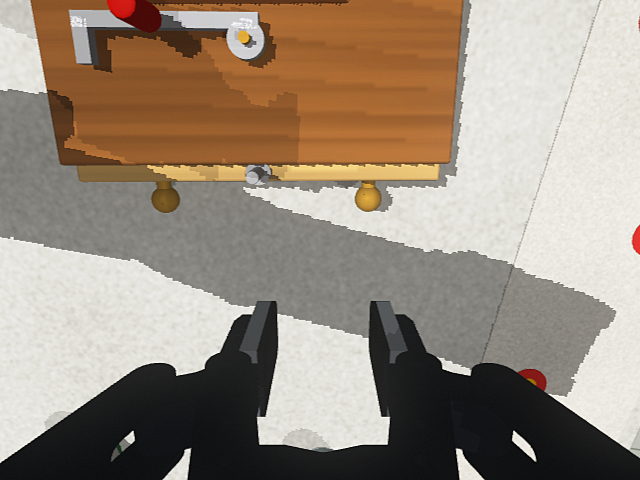

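View pics/scene8.png

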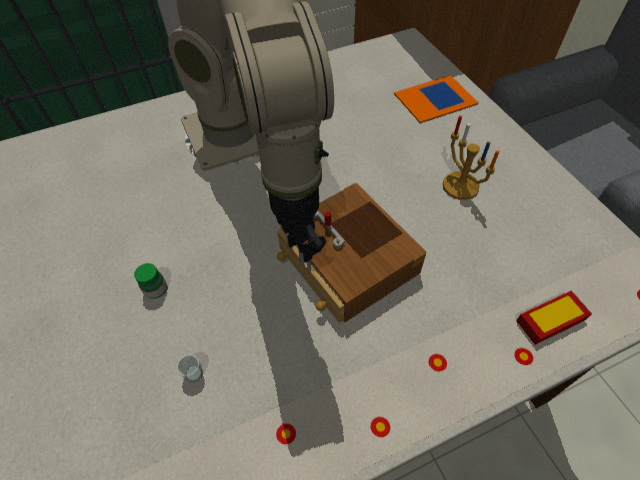

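The drawer is shut: the panel sits against the board at row 165, and it pushed back 14 N without moving. The red knob's top is at about (121,6) and the pivot at (244,38). I'll measure the knob.

```bash
python3 - <<'E'
from h import *
W=ld("wrist8");S=ld("scene8");D=ld("side8")
piv=onz(W,(244,38),99);print("piv",piv.round(1)); k=onz(W,(121,6),132); print("knob w",k.round(1))
for c,b in((S,(300,200,360,250)),(D,(280,225,320,265))):
    hsv=cv2.cvtColor(c[0],cv2.COLOR_RGB2HSV);H,Sa,V=[hsv[...,i].astype(int) for i in range(3)]
    m=((H<8)|(H>172))&(Sa>140); r=np.zeros_like(m); r[b[1]:b[3],b[0]:b[2]]=1; m&=r
    ys,xs=np.nonzero(m); print(xs.min(),xs.max(),ys.min(),ys.max(),len(xs))
    # axis mid height
    if len(xs): print(onz(c,(xs.mean(),ys.mean()),115).round(1))
# panel check: pin vs. board edge, drawer panel visible
xc=np.array([-.180,.984])
a=onz(W,(440,181),73)[:2]; b=onz(W,(452,163),85)[:2]; print("panel outer to board front (12 if home):",((b-a)@xc).round(1))
pin=[onz(W,(259,170),100)[:2]];print(pin)
E
python3 - <<'E'
import cv2
a=cv2.imread("pics/wrist8.png")
cv2.imwrite("pics/w8z.png",cv2.resize(a[0:110,40:280],(800,367),interpolation=cv2.INTER_CUBIC))
E
```

```text
piv [534.8  76.9  99. ]
knob w [484.6  75.6 132. ]
301 330 204 225 86
[483.3  76.9 115. ]
293 319 226 249 68
[484.8  83.3 115. ]
panel outer to board front (12 if home): 12.8
[array([552.23623864,   9.02464219])]
```

View pics/w8z.png

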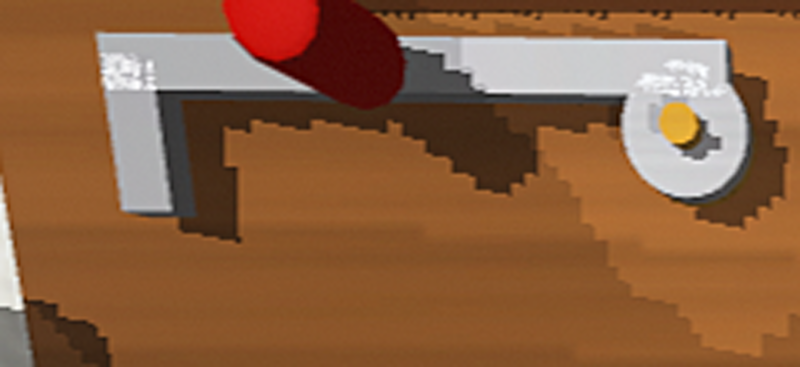

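All views agree: the knob is at about (484.4, 77.5), the pivot at (535.2, 77.6), and the hook at about 1.57 rad. I'll move above the knob and turn the jaws to be tangential (yaw -90°).

drive_tool(series=[[0,-3.06,0,4.1,0,0,0],[0,-3.06,0,4.1,0,0,0],[0,-3.06,0,4.1,0,0,0],[0,0,0,0,0,0.175,0],[0,0,0,0,0,0.175,0],[0,0,0,0,0,0.175,0],[0,0,0,0,0,0.175,0],[0,0,0,0,0,0.175,0],[0,0,0,0,0,0.175,0],[0,0,0,0,0,0.175,0],[0,0,0,0,0,0.175,0],[0,0,0,0,0,0.175,0],[0,0,0,0,0,0.175,0],[0,0,0,0,0,0,0],[0,0,0,0,0,0,0]])

```text
clock: 17.42
tcp_pos: [482.0, 78.5, 206.7]
eef_rot: [[0.005, -0.001, 1.0], [-1.0, -0.0, 0.005], [0.0, -1.0, -0.001]]
force: [0.6, -0.0, -0.1]
opening: 42.7
```

```bash
python3 look.py 9 wrist
```

```text
clock 17.425
q [-0.933, 0.036, 0.702, 1.888, -0.024, 1.228, -1.789]
tcp_pos [481.999, 78.464, 206.675]
eef_rot [[0.005, -0.001, 1.0], [-1.0, -0.0, 0.005], [0.0, -1.0, -0.001]]
force [0.598, -0.016, -0.145]
opening 42.652
```

View pics/wrist9.png

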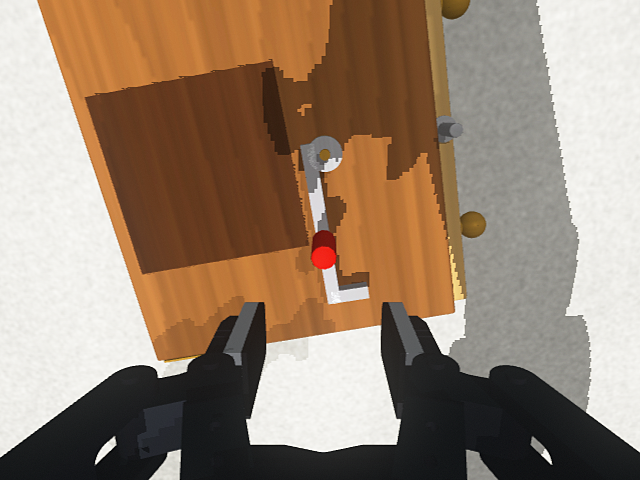

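```bash
python3 - <<'E'
from h import *
W=ld("wrist9")
print(onz(W,(323,257),132).round(1),onz(W,(325,154),99).round(1),onz(W,(456,129),100).round(1))
print(px(W,(482,78.5,132)))
E
```

```text
[484.6  77.4 132. ] [535.1  76.5  99. ] [549.1   3.9 100. ]
[320.97829742 261.75347505]
```

The wrist view shows the knob top at (323,257), midway between the jaws, which gives (484.6,77.4) as expected. Go down and close gently.

drive_tool(series=[[0,0.1,3,0.25,0,0,0],[0,0,3,0,0,0,0],[0,0,2.2,0,0,0,0],[0,0,0,0,0,0,0]])

```text
clock: 17.98
tcp_pos: [483.8, 77.2, 124.0]
eef_rot: [[0.003, -0.003, 1.0], [-1.0, -0.002, 0.003], [0.002, -1.0, -0.003]]
force: [-0.4, 0.8, 0.8]
opening: 42.3
```

drive_tool(series=[[0.75,0,0,0,0,0,0],[0.75,0,0,0,0,0,0],[0.75,0,0,0,0,0,0],[0.75,0,0,0,0,0,0],[0.75,0,0,0,0,0,0]], squeeze=20)

```text
clock: 18.6
tcp_pos: [485.4, 77.8, 126.2]
eef_rot: [[0.001, 0.001, 1.0], [-1.0, 0.001, 0.001], [-0.001, -1.0, 0.001]]
force: [-0.7, 0.4, 6.7]
opening: 12.9
```

```bash
python3 look.py 10 wrist
```

```text
clock 18.6
q [-0.903, 0.151, 0.709, 1.976, -0.114, 1.051, -1.713]
tcp_pos [485.434, 77.843, 126.216]
eef_rot [[0.001, 0.001, 1.0], [-1.0, 0.001, 0.001], [-0.001, -1.0, 0.001]]
force [-0.729, 0.445, 6.716]
opening 12.854
```

View pics/wrist10.png

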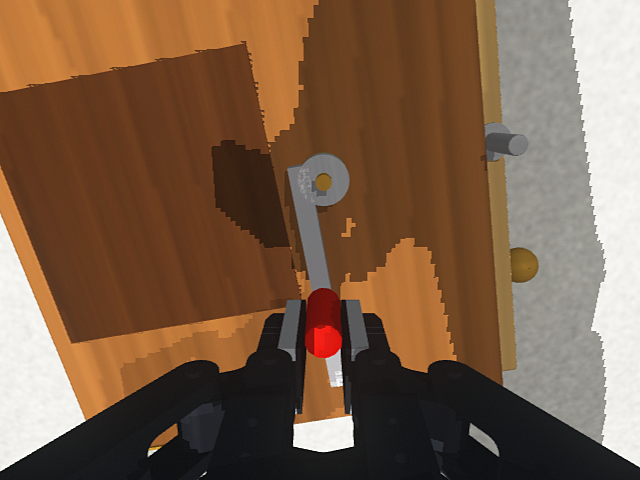

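The knob is gripped (opening 12.9 mm). The pads pulled forward on it and give 6.7 N upward, so I'll ease up 2–3 mm and swing along the arc about the pivot, turning the tool with it.

drive_tool(series=[[0.75,0,-0.25,0,0,0,0],[0.75,0.51,0,0.025,0,-0.1,0],[0.75,0.51,0,0.025,0,-0.1,0],[0.75,0.51,0,0.025,0,-0.1,0],[0.75,0.51,0,0.025,0,-0.1,0],[0.75,0.51,0,0.025,0,-0.1,0],[0.75,0,0,0,0,0,0]])

```text
clock: 19.52
tcp_pos: [491.4, 53.5, 127.1]
eef_rot: [[0.482, 0.001, 0.876], [-0.876, 0.0, 0.482], [0.0, -1.0, 0.001]]
force: [7.9, 3.0, -14.6]
opening: 12.5
```

drive_tool(series=[[0.75,0.51,0,0.025,0,-0.1,0],[0.75,0.51,0,0.025,0,-0.1,0],[0.75,0.51,0,0.025,0,-0.1,0],[0.75,0.51,0,0.025,0,-0.1,0],[0.75,0.51,0,0.025,0,-0.1,0],[0.75,0.51,0,0.025,0,-0.1,0],[0.75,0,0,0,0,0,0]])

```text
clock: 20.4
tcp_pos: [512.5, 32.8, 127.0]
eef_rot: [[0.893, -0.001, 0.451], [-0.451, 0.0, 0.893], [-0.001, -1.0, 0.0]]
force: [3.8, 2.9, -11.0]
opening: 12.7
```

```bash
python3 look.py 11 wrist
```

```text
clock 20.4
q [-0.713, 0.202, 0.624, 1.918, -0.135, 1.064, -0.5]
tcp_pos [512.53, 32.838, 126.996]
eef_rot [[0.893, -0.001, 0.451], [-0.451, 0.0, 0.893], [-0.001, -1.0, 0.0]]
force [3.789, 2.86, -11.036]
opening 12.657
```

View pics/wrist11.png

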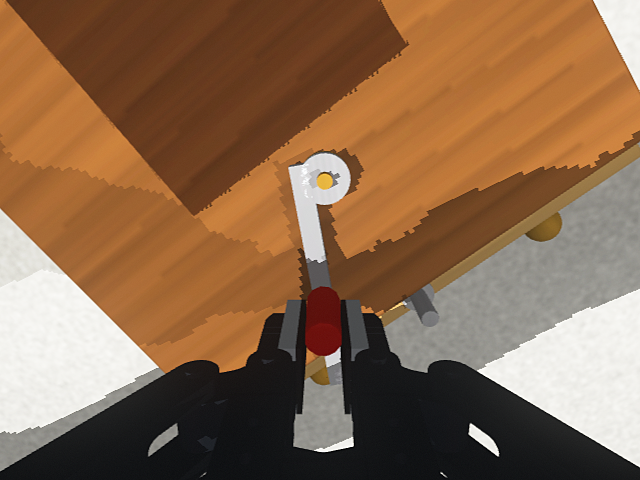

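The hook is following; it is now about 0.47 rad from shut, with the pin seen at (425,310). Easing down 1 mm and going on.

drive_tool(series=[[0.75,0,0.12,0,0,0,0],[0.75,0.51,0,0.025,0,-0.1,0],[0.75,0.51,0,0.025,0,-0.1,0],[0.75,0.51,0,0.025,0,-0.1,0],[0.75,0.25,0,0.006,0,-0.05,0],[0.75,0,0,0,0,0,0]])

```text
clock: 21.2
tcp_pos: [529.9, 27.5, 126.8]
eef_rot: [[0.993, 0.0, 0.12], [-0.12, 0.001, 0.993], [0.0, -1.0, 0.001]]
force: [1.1, 4.0, -1.4]
opening: 13.3
```

drive_tool(series=[[0.75,0.2,0,0.004,0,-0.04,0],[0.75,0.2,0,0.004,0,-0.04,0],[0.75,0,0,0,0,0,0]])

```text
clock: 21.58
tcp_pos: [533.8, 27.1, 126.7]
eef_rot: [[0.999, 0.0, 0.041], [-0.041, 0.001, 0.999], [0.0, -1.0, 0.001]]
force: [-0.0, 5.8, -1.5]
opening: 12.8
```

```bash
python3 look.py 12 wrist
```

```text
clock 21.575
q [-0.635, 0.248, 0.57, 1.864, -0.152, 1.072, -0.047]
tcp_pos [533.771, 27.095, 126.737]
eef_rot [[0.999, 0.0, 0.041], [-0.041, 0.001, 0.999], [0.0, -1.0, 0.001]]
force [-0.024, 5.778, -1.547]
opening 12.818
```

View pics/wrist12.png

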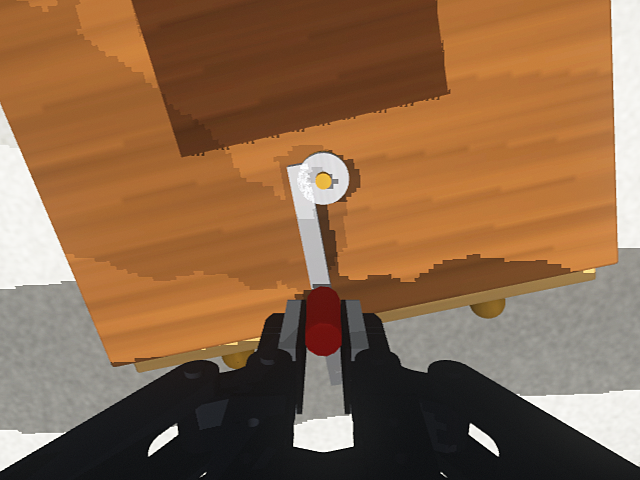

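drive_tool(series=[[0.75,0.1,0,0,0,-0.02,0],[0.75,0.1,0,0,0,-0.02,0],[0.75,0,0,0,0,0,0]])

```text
clock: 22.0
tcp_pos: [535.8, 27.0, 126.7]
eef_rot: [[1.0, 0.0, -0.0], [0.0, 0.001, 1.0], [0.0, -1.0, 0.001]]
force: [-0.2, 5.2, -0.8]
opening: 12.6
```

drive_tool(series=[[0.75,0.1,0,0,0,-0.02,0],[0.75,0.1,0,0,0,-0.02,0],[0.75,0,0,0,0,0,0]])

```text
clock: 22.38
tcp_pos: [536.3, 27.0, 126.5]
eef_rot: [[0.999, -0.003, -0.04], [0.04, 0.001, 0.999], [-0.003, -1.0, 0.001]]
force: [-8.5, 4.6, 6.0]
opening: 13.0
```

The TCP stalled at x=536.3 with -8.5 N, so the hook is at its stop. Release, rise and look.

drive_tool(series=[[0.75,0.1,0,0,0,0,0],[0.75,0,0,0,0,0,0],[0.1,-0.1,0,0,0,0,0],[0.1,0,0,0,0,0,0],[0.1,0,0,0,0,0,0],[0.1,0,-2,0,0,0,0],[0.1,0,-4,0,0,0,0],[0.1,0,-4,0,0,0,0],[0.1,0,0,4,0,0,0],[0.1,0,0,0,0,0,0]])

```text
clock: 23.62
tcp_pos: [536.1, 69.7, 226.8]
eef_rot: [[0.999, 0.0, -0.044], [0.044, 0.001, 0.999], [0.001, -1.0, 0.001]]
force: [-0.2, -0.8, -0.9]
opening: 38.0
```

drive_tool(series=[[0.1,0,-3,-5,0,0,0],[0.1,0,-3,-5,0,0,0],[0.1,0,0,-5,0,0,0],[0.1,0,0,0,0,0,0]])

```text
clock: 24.12
tcp_pos: [541.4, -89.0, 286.9]
eef_rot: [[0.999, 0.001, -0.032], [0.032, -0.002, 0.999], [0.001, -1.0, -0.002]]
force: [0.9, -0.3, -0.5]
opening: 38.3
```

```bash
python3 look.py 13 wrist side scene; python3 - <<'E'
import cv2
a=cv2.imread("pics/side13.png");b=cv2.imread("pics/wrist13.png")
cv2.imwrite("pics/s13z.png",cv2.resize(a[190:345,230:420],(760,620)[:2],interpolation=cv2.INTER_CUBIC)[:600])
E
```

```text
clock 24.125
q [-0.519, 0.148, 0.672, 1.624, -0.091, 1.402, 0.195]
tcp_pos [541.431, -88.993, 286.912]
eef_rot [[0.999, 0.001, -0.032], [0.032, -0.002, 0.999], [0.001, -1.0, -0.002]]
force [0.879, -0.324, -0.535]
opening 38.314
```

View pics/wrist13.png

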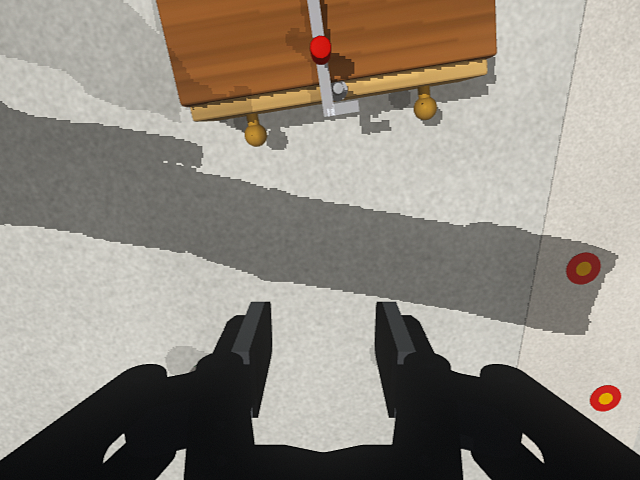

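View pics/s13z.png

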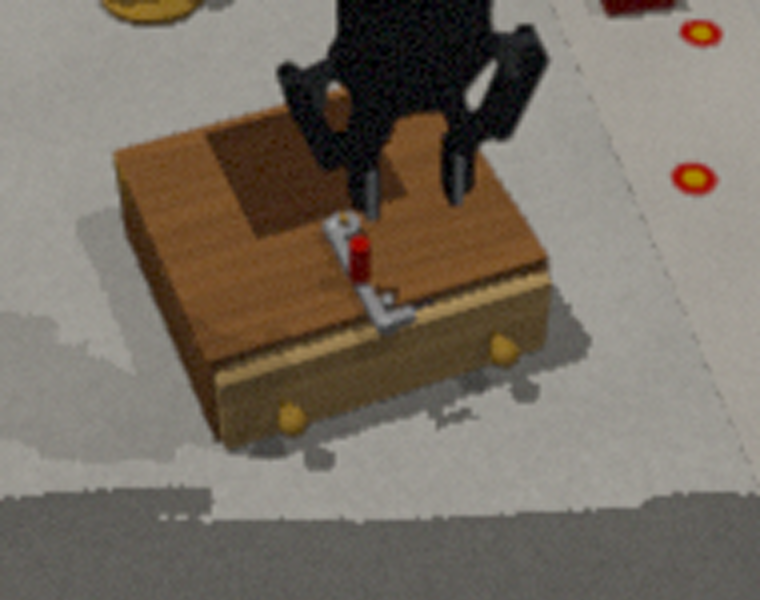

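View pics/scene13.png

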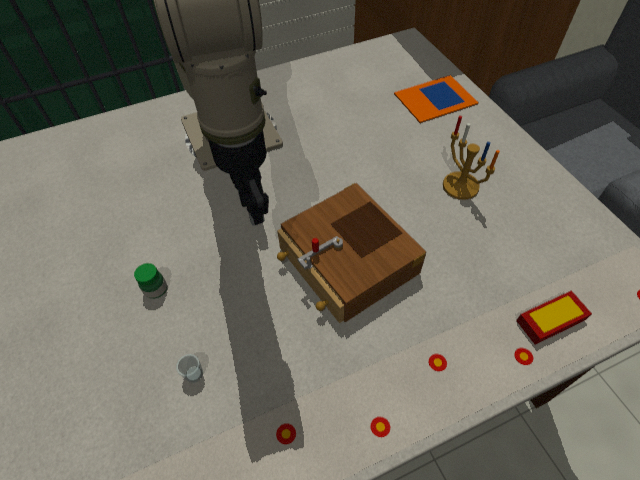

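The wrist view shows the arm along the pin at (339,89), with the nose at (345,107) in front of it. The cup, jar and candelabrum sit at unchanged pixels. I'll check the hook angle and drawer numerically.

```bash
python3 - <<'E'
from h import *
W=ld("wrist13"); b=cv2.imread("pics/wrist13.png")
cv2.imwrite("pics/w13z.png",cv2.resize(b[0:150,170:510],(800,353),interpolation=cv2.INTER_CUBIC))
k=onz(W,(320,44),132)[:2];p=np.array([535.2,77.6]);print(k)
xc=np.array([-.18,.984]);yc=np.array([-.984,-.18]);d=k-p
a=np.arctan2(d@yc,d@xc);print("q",np.arctan2(9,-50)-a)
# drawer: pin vs home (pin home at chest x -104)
print("board",onz(W,(495,53),85)[:2],onz(W,(183,105),85)[:2]);print("panel out R",onz(W,(487,73),73)[:2],onz(W,(194,121),73)[:2])
B=onz(W,(495,53),85)[:2]@xc;P=onz(W,(487,73),73)[:2]@xc;B2=onz(W,(183,105),85)[:2]@xc;P2=onz(W,(194,121),73)[:2]@xc
print("panel outer before board",B-P,B2-P2)
S0=cv2.imread("pics/scene0.png").astype(int);S1=cv2.imread("pics/scene13.png").astype(int)
E
```

```text
[535.27462996  27.38466762]
q 0.001347324939346084
board [663.63815674  32.55996615] [431.96256108 -11.28665446]
panel out R [664.07805591  19.9821294 ] [436.14163561 -22.95689712]
panel outer before board 12.455773216482626 12.235752195576069
```

View pics/w13z.png

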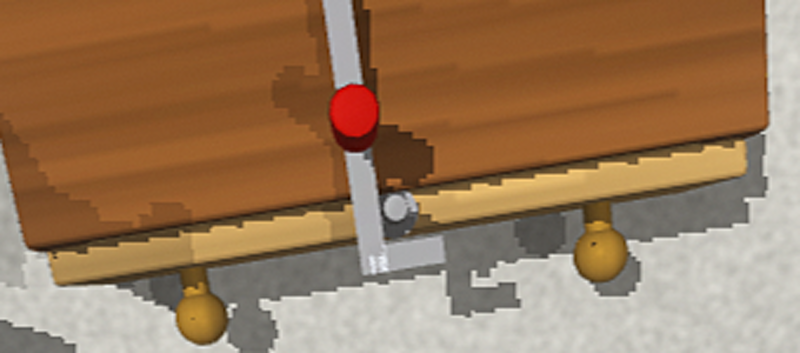

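The hook measures about 0.00 rad, and the panel stands 12.3 mm before the board (12 means home). The arm rests against the pin and the nose is in front of it. Handing in.

```bash
python3 -c "
from rig import r
print(r.job_done())"
```

```text
the job is handed in; nothing more can be done
None
```

I laid the matchbox flat in the open drawer and let go of it, pushed the drawer home, then swung the hook round against its pin. I handed the job in at about 24 s of the 64 s allowed; the hand-in gave no verdict.

- **Drawer:** it stopped firmly, pushing back 14 N without moving. In the last picture its face stands 12.2–12.5 mm in front of the top board, where 12 mm is home, so it is within about 0.5 mm.
- **Hook:** it measures about 0.00 rad. The arm rests beside the pin, the nose is in front of it, and I felt the stop at 8.5 N.
- **Cup, jar and candelabrum:** they look unchanged between the first and last scene views. I compared these by eye and did not measure them.
- **Matchbox:** I last saw it lying flat after letting go and again just before the push. Once the drawer was shut it could not be seen, so I did not check it after that.
- **Disagreement between cameras:** the scene and side cameras differed by up to about 6 mm on most points and about 12 mm at the candelabrum. I relied on averages and the wrist camera.

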